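# Seat the blue-capped vial rack in the rack reader and start the reading

### The job

Load the vial rack with the blue caps into the rack reader: set it down nose first between the black guide rails, push it gently along the deck until you feel it click fully home in the nest and it stays there by itself, then press the green key to start the reading. The nest is clamped in a slightly different place for every batch, so go by feel and do not ram the rack against its end plate; do not tip the rack, and leave the red-capped rack, the beaker and the timer where they are.

Things in the scene. Friction and masses are not known exactly. Their poses are not given: they have to be found in the camera images.
- rack_blue: aluminium rack of ten upright vials with BLUE caps: 84 long (its x) x 36 wide x 38 mm tall, 48 mm with caps, about 0.3 kg. Origin: centre of its underside; x points to its nose, the end that goes in first (foot only 29 mm wide there). Stands loose on the worktop, nose roughly away from the robot. Grasp it across its width by the plain sides, 18 to 38 mm above its underside
- rack_rear (a point): centre of the flat rear end face of the blue-capped rack (36 mm wide, 38 mm tall), 42 mm behind its origin and 20 mm above its underside; push here, along the rack's x
- rack_red: a like rack with RED caps, same size and axes; leave it alone. The two racks may stand in either of the two places
- reader: the rack reader, fixed: low white instrument, 251 (x) x 130 mm. Origin on the worktop, on the lane's middle line; x points along the lane, roughly away from the robot. Its smooth grey deck, on which racks slide easily, its top 14 mm above the worktop, runs from x = -125 mm to the white housing at x = +84 mm (housing top 58 mm above the worktop)
- lane_mouth (a point): middle of the mouth of the black guide rails, on the deck, 55 mm behind the reader's origin. The rails stand 16 mm over the deck; 75 mm apart here, they converge to 39 mm at the reader's origin and lead into the nest, whose arms are as far apart: 1.5 mm clear of a rack on each side
- nest_mid (a point): middle of the range of home places, on the deck, 18 mm ahead of the reader's origin, same axes. The nest (two black arms with sprung rollers, a steel end plate with a sprung orange buffer) is clamped for each batch anywhere up to 10 mm nearer or farther along the lane; this is not measured. Home, the rack's origin (centre of underside) lies within 10 mm of here along x: find it by feel
- nest_axis (a point): a point on the lane's middle line at the height of the buffer, 34 mm over the worktop, 55 mm ahead of the reader's origin. The rollers, then 8 mm before home the buffer, push back: 5 N, rising to 14 N just before home. At home the rollers snap behind the rack's shoulders and hold it; let go earlier, it springs back. The end plate stops it 1.2 mm past home; over 20 N of push is forcing it
- scan_key (a joint): travel of the green key in m: 0 up, 0.005 pressed fully down; it springs back and takes about 4 N
- scan_key_top (a point): centre of the top of the round green key (22 mm across) on the reader's housing, at the right-hand side; press straight down
- beaker: glass beaker 73 mm across, 90 mm tall, right of the reader; leave it alone. Origin: centre of its underside
- timer: white countdown timer 72 x 68 x 19 mm lying flat, right of the reader; leave it alone. Origin: centre of its underside
There are look-alikes about, which are no part of the job. Leave any yellow look-alike of the rack_blue alone.

How it is judged:
By the outcome, as a careful person would: the job done as asked, in the order asked, and still so for the second after the job is handed in, with the robot touching nothing.
It also fails if it takes over 72 s, if anything falls off the work surface, if the arm or the gripper's body presses on something with over 40 N, if the wrist force passes 120 N, or if a joint passes its speed limit or range.

### The arm

A 6-joint arm with a two-finger parallel gripper is mounted at the origin on a cart in front of the work surface, level with it; the furniture and walls round the work are solid. World frame = base frame: x ahead of the robot, y to its left, z up, the work surface at z = 0. Lengths are in m, angles in rad, forces in N, time in s.
With the tool pointing down it reaches from about 0.325 to 0.9 m from the base axis. Payload 6.1 kg.
Tool frame: the origin (TCP) lies midway between the tips of the shut fingers; the grasp point (between the pads) lies 19 mm behind it; x points along the fingers, y is the direction in which the jaws open and shut, and the axes are right-handed (so a half turn about x gives the same grasp; the last joint's range is limited). The gripper opens to 85 mm and grips with 20 to 120 N. Pads are 22 mm wide; open, the fingers measure 114 mm over their backs; the gripper's body (76 mm by 85 mm) begins 54 mm behind the grasp point. The pads swing forward as they close: fully open they stand 13 mm farther back than shut.
Start: joints at [-1.251, 0.22, 1.526, -0, 1.395, -0.126], TCP at [0.269, -0.564, 0.231] pointing down, gripper open.
Joint ranges: [-2.98, 2.98], [-0.91, 2.08], [0.09, 2.57], [-1.24, 4.39], [0.2, 2.65], [-2.68, 2.68]. Speed limits (rad/s): [2.57, 2.57, 3.01, 3.14, 3.14, 3.14].

### API

Orientations are given as [roll, pitch, yaw] about the fixed x, y, z axes, in that order (R = Rz(yaw) Ry(pitch) Rx(roll)).
In Python, from plant import movep, move_l, set_joints, gripper_to, hold, inverse_kinematics, observe, get_image, get_calibration, Unreachable, job_done gives the robot as it stands. Calls block until the motion is done:
- movep(position, orientation): joint-space move of the TCP to a pose.
- move_l(position, feed=0.15, rotation=None, max_force=None): straight line of the TCP; rotation=None keeps the orientation; feed is the mean speed in m/s. With max_force (N) it stops when the force on the tool has changed by that much, and returns True; else False.
- set_joints(angles): joint-space move.
- gripper_to(opening, f_grip=None): finger opening in m; f_grip is the grip in N (None keeps the last); returns when the fingers have stopped.
- hold(seconds).
- inverse_kinematics(position, orientation): joint angles nearest the present ones, or None.
- observe(): the state.
- get_image(name): name is "side" or "top"; returns (picture, depth): 480x640x3 uint8, red, green, blue; 480x640 float32, m along the optical axis (not along the pixel's ray), 0 where there is no reading.
- get_calibration(name): a dict with "intrinsics" (3x3 intrinsics, pixels), "dist_coeffs" ([k1, k2, p1, p2, k3] as OpenCV has them; the pictures are not rectified), "world_from_camera" (4x4, takes a point from camera to world coordinates). Camera axes: x right, y down, z forward; pixel columns grow to the right and rows downward; lengths in m; the calibration is good to about 2 mm. A picture is of the moment at which its call begins. get_calibration takes no time and is no camera call.
A pose or a line that the arm cannot do raises Unreachable and nothing moves.
- job_done(): hands the job in, once; it reports no verdict.
The state is a dict: "time_s": time; "q": joint angles; "joint_velocities": joint speeds; "joint_torque": joint torques, N m; "eef_pos": TCP position; "tcp_rot": TCP orientation; "ft_force": force on the tool from outside, world axes, zero at the start; "torque": the same for the moment, N m; "opening": finger opening in m.
Only numpy, scipy, OpenCV 4.12 (cv2) and the standard library are available. Lean on these libraries where they do the work, as an engineer would, in place of code of your own. Each camera call takes 0.05 s, during which the arm holds its last target. There are 200 camera calls.

## Working session

There is one attempt and no reset: what is moved stays moved. The work goes in short steps, each a Python script; the robot and the scene stay as the last script left them, time stands still between calls to the robot, and variables do not carry over. Pictures are saved under pics/ and viewed, about 8 in all and at most 12, crops included, and the job is handed in when it is done.

```bash
ls; mkdir -p pics; cat > h.py <<'E'
import numpy as np, cv2
from plant import *
def snap(n,f):
    im,d=get_image(n); cv2.imwrite(f'pics/{f}.png',im[:,:,::-1]); np.save(f'pics/{f}.npy',d); return im,d
def w(n,pts,z=None,d=None):
    """pixels -> world; on plane z, or by depth"""
    c=get_calibration(n);K=np.array(c['intrinsics'],float);T=np.array(c['world_from_camera'])
    u=cv2.undistortPoints(np.array(pts,float).reshape(-1,1,2),K,np.array(c['dist_coeffs'],float)).reshape(-1,2)
    r=np.c_[u,np.ones(len(u))]; o=[]
    for i,(x,y) in enumerate(np.array(pts).reshape(-1,2)):
        v=T[:3,:3]@r[i]
        s=(z-T[2,3])/v[2] if d is None else np.median([k for k in d[int(y)-1:int(y)+2,int(x)-1:int(x)+2].ravel() if k>0] or [0])
        o.append(T[:3,3]+s*v)
    return np.array(o)
E
python3 - <<'E'
from h import *
np.set_printoptions(precision=4,suppress=True)
snap('top','top0');snap('side','side0')
for n in('top','side'):
    print(get_calibration(n))
print(observe())
E
```

```text
pics
{'intrinsics': array([[502.7393,   0.    , 320.3943],
       [  0.    , 502.7393, 240.8995],
       [  0.    ,   0.    ,   1.    ]]), 'dist_coeffs': array([0.0193, 0.    , 0.    , 0.    , 0.    ]), 'world_from_camera': array([[ 0.0024, -0.9974,  0.0715,  0.4214],
       [-1.    , -0.0021,  0.0045,  0.0268],
       [-0.0044, -0.0716, -0.9974,  1.2945],
       [ 0.    ,  0.    ,  0.    ,  1.    ]])}
{'intrinsics': array([[463.9177,   0.    , 328.2538],
       [  0.    , 463.9177, 240.9485],
       [  0.    ,   0.    ,   1.    ]]), 'dist_coeffs': array([-0.0614,  0.    ,  0.    ,  0.    ,  0.    ]), 'world_from_camera': array([[-0.8453, -0.2769,  0.4569,  0.0297],
       [-0.5337,  0.4002, -0.7449,  0.8488],
       [ 0.0234, -0.8736, -0.4861,  0.6333],
       [ 0.    ,  0.    ,  0.    ,  1.    ]])}
{'time_s': 0.1, 'q': array([-1.2511,  0.2212,  1.5275,  0.    ,  1.3947, -0.1261]), 'joint_velocities': array([ 0.0015, -0.0034, -0.0024, -0.0017, -0.0014,  0.0008]), 'joint_torque': array([  0.0022, -49.824 , -39.0549,  -0.0003,   0.0056,  -0.    ]), 'eef_pos': array([ 0.2693, -0.5634,  0.2303]), 'tcp_rot': array([-1.7121,  1.569 ,  1.8753]), 'ft_force': array([ 0.3782, -0.5563, -0.0632]), 'torque': array([-0.0024, -0.0185, -0.0227]), 'opening': 0.08560341092600725}
```

View pics/top0.png

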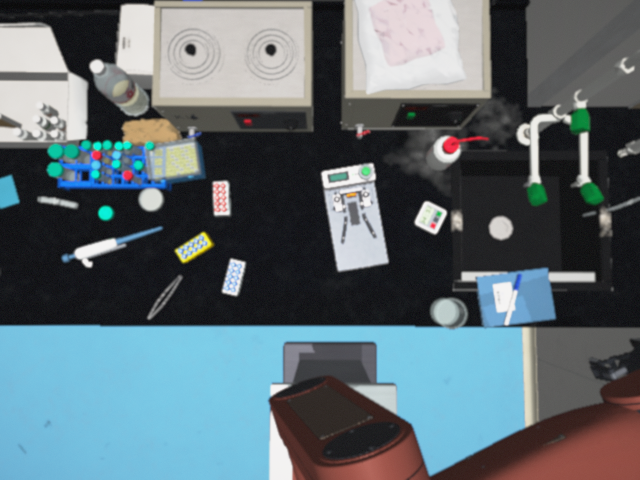

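View pics/side0.png

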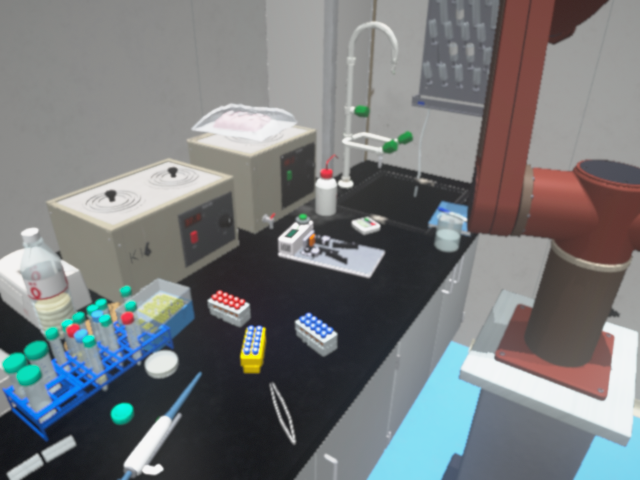

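Top view: the red-capped rack is at (221,198). Two things have blue caps: the yellow look-alike at (194,247) and the aluminium rack at (234,277), which fits the description. The reader is at (355,217) and its key at (366,171). I'll confirm in an enlarged crop.

```bash
python3 - <<'E'
import cv2,numpy as np
a=cv2.imread('pics/top0.png')
c=lambda x,y,wd,h,s:cv2.resize(a[y:y+h,x:x+wd],None,fx=s,fy=s,interpolation=cv2.INTER_CUBIC)
L=c(210,250,50,55,8); R=c(315,160,80,115,5)
o=np.zeros((580,800,3),np.uint8); o[:L.shape[0],:400]=L; o[:575,400:]=R
cv2.imwrite('pics/crop1.png',o)
E
```

```text
(no output)
```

View pics/crop1.png

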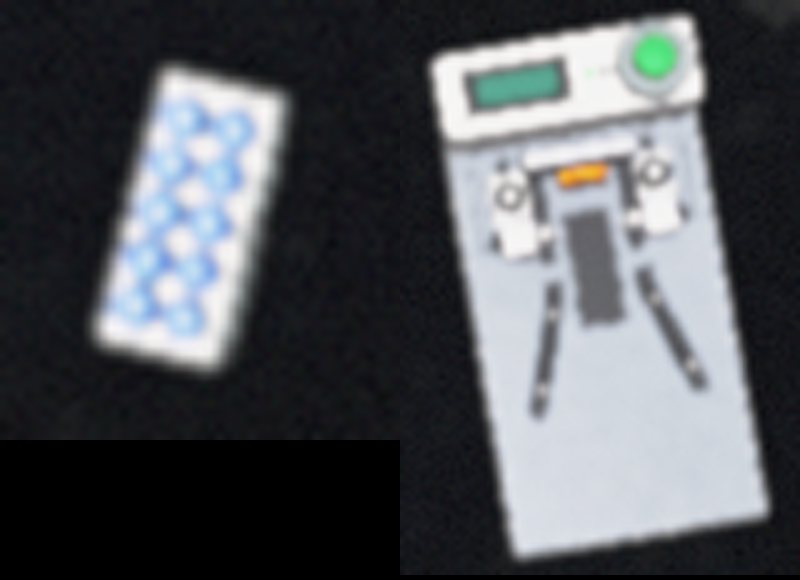

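```bash
cat > fit.py <<'E'
from h import *
from scipy.optimize import least_squares
def proj(n,P):
    c=get_calibration(n);T=np.linalg.inv(np.array(c['world_from_camera']))
    return cv2.projectPoints(np.array(P,float).reshape(-1,1,3),cv2.Rodrigues(T[:3,:3])[0],T[:3,3],np.array(c['intrinsics'],float),np.array(c['dist_coeffs'],float))[0].reshape(-1,2)
def place(p,P):
    c,s=np.cos(p[2]),np.sin(p[2]);P=np.array(P,float)
    return np.c_[p[0]+c*P[:,0]-s*P[:,1],p[1]+s*P[:,0]+c*P[:,1],P[:,2]]
def fit(obs,p0):
    f=lambda p:np.concatenate([(proj(n,place(p,P))-px).ravel() for n,P,px in obs])
    r=least_squares(f,p0,loss='soft_l1');return r.x,f(r.x).reshape(-1,2)
E
python3 - <<'E'
from fit import *
np.set_printoptions(precision=4,suppress=True)
R=np.array([(517,557),(768,515),(432,58),(692,15),(447,143),(705,105)],float);R=np.c_[315+(R[:,0]-400)/5,160+R[:,1]/5]-.4
P=[(-.125,.065,.014),(-.125,-.065,.014),(.126,.065,.058),(.126,-.065,.058),(.084,.065,.058),(.084,-.065,.058)]
p,e=fit([('top',P,R)],[.5,0,0]);print('reader',p);print(e)
C=np.array([(186,117),(237,130),(170,165),(219,178),(157,211),(207,222),(146,260),(195,268),(131,302),(182,318)],float)/8+[210,250]-.44
ww=w('top',C,.048);m=ww.mean(0);d=ww[:8:2].mean(0);
v=np.linalg.svd(ww-m)[2][0];v*=np.sign(v[0]);print('rack',m,np.arctan2(v[1],v[0]))
print('key',w('top',[(315+254/5-.4,160+54/5-.4)],.064))
a=cv2.imread('pics/side0.png')
s=4
A=cv2.resize(a[205:280,270:390],None,fx=6,fy=6,interpolation=cv2.INTER_CUBIC)
B=cv2.resize(a[308:360,285:345],None,fx=5,fy=2.5,interpolation=cv2.INTER_CUBIC)
o=np.zeros((580,720,3),np.uint8);o[:450]=A;o[450:,:300]=B
cv2.imwrite('pics/crop2.png',o)
E
```

```text
reader [ 0.57   -0.0547  0.1699]
[[-0.199   0.2978]
 [-0.0046  0.1657]
 [ 0.2789  0.3203]
 [-0.2585  0.2573]
 [ 0.1002 -0.2069]
 [ 0.0769 -1.2974]]
rack [0.4216 0.2498 0.048 ] -0.2716020634829055
key [[ 0.6849 -0.0786  0.064 ]]
```

View pics/crop2.png

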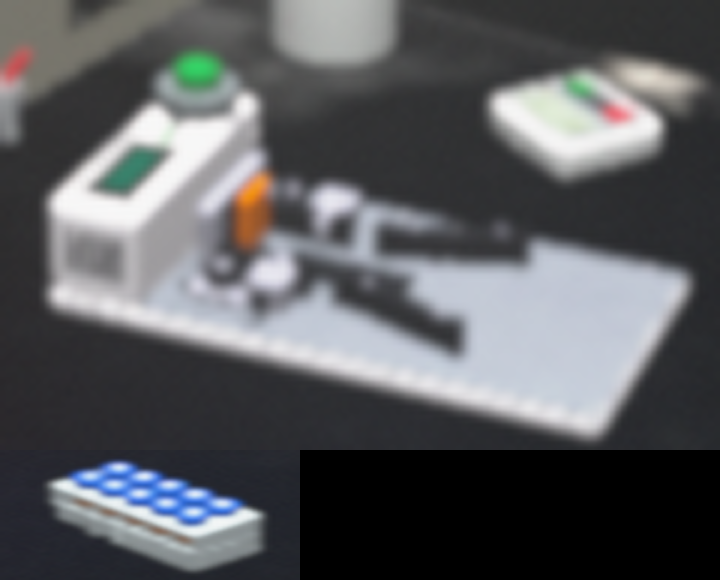

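Crop confirms the aluminium blue-capped rack is at (233,277) in the top view. Its undercut nose points away from the robot. I'll cross-check against the side camera and then grasp.

```bash
python3 - <<'E'
from fit import *
np.set_printoptions(precision=4,suppress=True)
R=np.array([(517,557),(768,515),(432,58),(692,15),(447,143),(705,105)],float);R=np.c_[315+(R[:,0]-400)/5,160+R[:,1]/5]-.4
P=[(-.125,.065,.014),(-.125,-.065,.014),(.126,.065,.058),(.126,-.065,.058),(.084,.065,.058),(.084,-.065,.058)]
S=np.array([(597,424),(691,277),(157,222),(49,200)],float)/6+[270,205]-.42
PS=[(-.125,.065,.014),(-.125,-.065,.014),(.084,.065,.058),(.126,.065,.058)]
print('side-pred err top-only',proj('side',place([.57,-.0547,.1699],PS))-S)
p,e=fit([('top',P,R),('side',PS,S)],[.5,0,0]);print('reader',p);print(e)
print('rack side',w('side',[(315.8,324.0)],.048))
print('key side',w('side',[(270+197/6-.4,205+70/6-.4)],.066), proj('side',[[.6849,-.0786,.064]]))
movep([.4216,.2498,.20],[0,np.pi/2,-.2716])
o=observe();print(o['time_s'],o['eef_pos'],o['q'])
snap('side','side1')
E
```

```text
side-pred err top-only [[ 0.9103  0.2671]
 [ 0.3891  0.2444]
 [-3.2105  0.4551]
 [ 0.0742  0.7438]]
reader [ 0.5703 -0.055   0.1687]
[[-0.1721  0.1812]
 [ 0.0326  0.1119]
 [ 0.4299  0.1821]
 [-0.0971  0.1823]
 [ 0.2309 -0.3422]
 [ 0.218  -1.3692]
 [ 0.8089  0.2086]
 [ 0.3518  0.208 ]
 [-3.2482  0.3597]
 [ 0.0518  0.6419]]
rack side [[0.4208 0.2496 0.048 ]]
key side [[ 0.697  -0.0987  0.066 ]] [[301.8297 220.6991]]
3.0083 [0.4221 0.2493 0.2   ] [ 0.3726 -0.0815  1.9044 -0.0002  1.3185 -0.9253]
```

```bash
python3 - <<'E'
from fit import *
np.set_printoptions(precision=4,suppress=True)
f=lambda X:np.r_[proj('top',[X])[0]-(365.4,170.4),proj('side',[X])[0]-(302.4,216.3)]
r=least_squares(f,[.68,-.08,.07]);print('key',r.x,r.fun)
print(move_l([.4213,.2497,.019],feed=.12,max_force=8),observe()['eef_pos'])
print(gripper_to(.03,f_grip=40),observe()['opening'])
move_l([.4213,.2497,.12],feed=.12)
o=observe();print(o['time_s'],o['opening'],o['ft_force'])
px,py,yaw=.5703,-.055,.1687
x=-.066;X=px+x*np.cos(yaw);Y=py+x*np.sin(yaw);print(X,Y)
movep([X,Y,.12],[0,np.pi/2,yaw])
move_l([X,Y,.048],feed=.12)
o=observe();print(o['time_s'],o['opening'],o['ft_force'],o['eef_pos'])
snap('top','top2');a,_=snap('side','side2')
t=cv2.imread('pics/top2.png');b=cv2.imread('pics/side2.png')
cv2.imwrite('pics/c3.png',np.hstack([cv2.resize(t[140:290,300:420],(400,500),interpolation=2),cv2.resize(b[190:310,280:376],(400,500),interpolation=2)]))
E
```

```text
key [ 0.6818 -0.0773  0.0787] [-0.0256 -0.0427  0.0546  0.0083]
False [0.422  0.25   0.0197]
False 0.03510748089158216
6.225 0.03517406973813616 [ 0.4291 -0.3194 -2.1569]
0.5052369445085624 -0.06608146245394124
8.2167 0.035095637089809686 [ 0.3135  0.5403 -2.0857] [ 0.5058 -0.0659  0.0486]
```

View pics/c3.png

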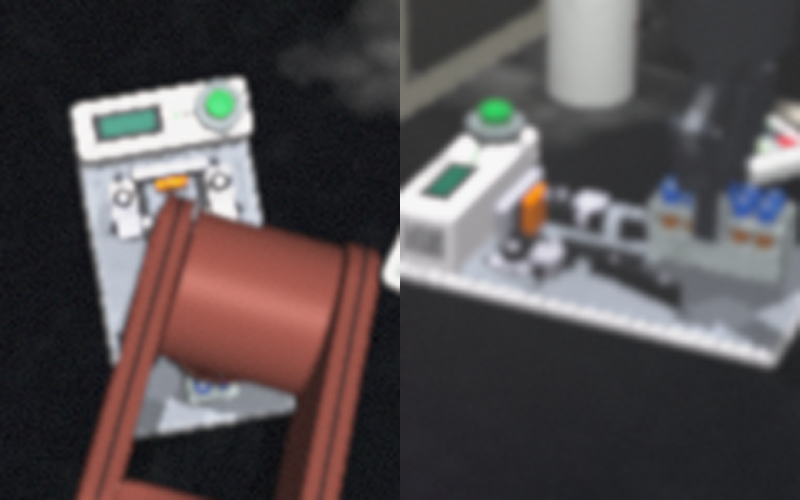

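The rack is held level over the deck, nose towards the orange buffer (side view, rack about (365,243)). I'll set it down, release it and move behind it.

```bash
cat > pose.py <<'E'
import numpy as np
px,py,yaw=.5703,-.055,.1687
def L(x,z,y=0): return [px+x*np.cos(yaw)-y*np.sin(yaw),py+x*np.sin(yaw)+y*np.cos(yaw),z]
def lane(p): d=np.array(p[:2])-[px,py];return d[0]*np.cos(yaw)+d[1]*np.sin(yaw)
def fx(f): return -(f[0]*np.cos(yaw)+f[1]*np.sin(yaw))
E
python3 - <<'E'
from h import *;from pose import *
np.set_printoptions(precision=4,suppress=True)
print(move_l(L(-.066,.031),feed=.03,max_force=3),observe()['eef_pos'])
gripper_to(.06)
move_l(L(-.066,.12),feed=.12); gripper_to(0)
move_l(L(-.145,.12),feed=.15)
move_l(L(-.145,.031),feed=.12)
o=observe();print(o['time_s'],o['opening'],o['ft_force'],o['eef_pos'])
snap('side','side3');snap('top','top3')
t=cv2.imread('pics/top3.png');b=cv2.imread('pics/side3.png')
cv2.imwrite('pics/c4.png',np.hstack([cv2.resize(t[140:290,300:420],(400,500),interpolation=2),cv2.resize(b[190:310,290:386],(400,500),interpolation=2)]))
E
```

```text
True [ 0.5054 -0.0662  0.0333]
12.225 -8.33581951613215e-05 [0.6532 0.5037 0.2993] [ 0.428  -0.0795  0.0315]
```

View pics/c4.png

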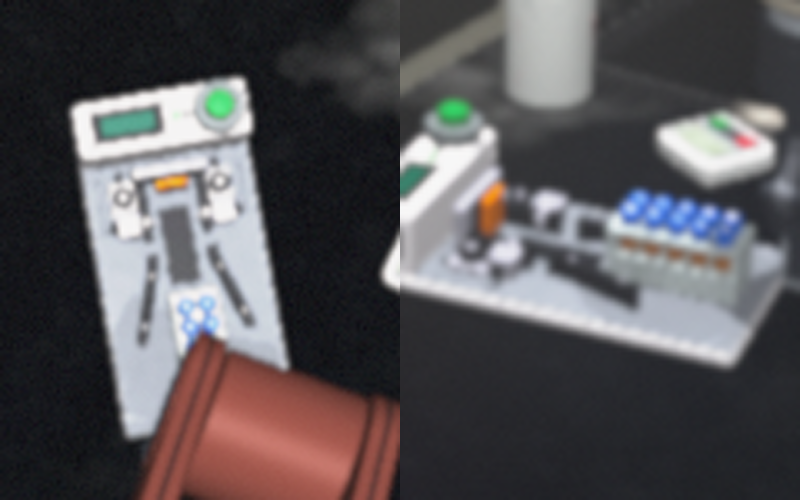

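The rack stands square and centred on the deck, nose in the mouth (top view, about (358,236)). Now I'll push gently, watching the force.

```bash
cat > push.py <<'E'
from h import *;from pose import *
import sys
f0=fx(observe()['ft_force']); z=.031
def st():
    o=observe();return lane(o['eef_pos']),-(fx(o['ft_force'])-f0)*-1,o['time_s']
x=-.145
print(move_l(L(-.062,z),feed=.05,max_force=7),st())
x=round(st()[0],4);pk=0;log=[]
while x<-.020:
    x+=.0005;s=move_l(L(x,z),feed=.01,max_force=9);a,f,t=st();log.append((round(a*1e3,1),round(f,1)))
    pk=max(pk,f)
    if f>18 or (pk>8 and f<pk-5): print('stop',f,pk);break
print(log,t)
E
python3 push.py
```

```text
False (np.float64(-0.06203322975655012), np.float64(-0.6584582654516127), 14.1333)
stop 18.160121079304883 18.160121079304883
[(np.float64(-61.6), np.float64(-0.7)), (np.float64(-61.0), np.float64(-0.5)), (np.float64(-60.4), np.float64(0.1)), (np.float64(-60.0), np.float64(-1.4)), (np.float64(-59.5), np.float64(-0.6)), (np.float64(-59.0), np.float64(-1.1)), (np.float64(-58.5), np.float64(-1.1)), (np.float64(-58.0), np.float64(-1.4)), (np.float64(-57.5), np.float64(-1.4)), (np.float64(-56.9), np.float64(-1.9)), (np.float64(-56.4), np.float64(-0.9)), (np.float64(-55.9), np.float64(-0.2)), (np.float64(-55.4), np.float64(-0.7)), (np.float64(-54.9), np.float64(-0.6)), (np.float64(-54.4), np.float64(-1.3)), (np.float64(-53.9), np.float64(-1.8)), (np.float64(-53.4), np.float64(-0.9)), (np.float64(-53.0), np.float64(-1.9)), (np.float64(-52.4), np.float64(-1.7)), (np.float64(-52.0), np.float64(-0.7)), (np.float64(-51.4), np.float64(-1.1)), (np.float64(-51.0), np.float64(-0.5)), (np.float64(-50.5), np.float64(-1.0)), (np.float64(-49.9), np.float64(-1.1)), (np.float64(-49.4), np.float64(-1.0)),
[... 1091 characters left out ...]
t64(-37.3), np.float64(12.5)), (np.float64(-36.8), np.float64(11.6)), (np.float64(-36.3), np.float64(10.8)), (np.float64(-35.9), np.float64(12.5)), (np.float64(-35.5), np.float64(12.5)), (np.float64(-35.1), np.float64(14.0)), (np.float64(-34.7), np.float64(14.0)), (np.float64(-34.3), np.float64(14.0)), (np.float64(-33.8), np.float64(13.2)), (np.float64(-32.8), np.float64(11.9)), (np.float64(-31.9), np.float64(9.5)), (np.float64(-31.7), np.float64(11.5)), (np.float64(-31.5), np.float64(12.9)), (np.float64(-31.3), np.float64(14.1)), (np.float64(-31.2), np.float64(15.4)), (np.float64(-31.0), np.float64(16.4)), (np.float64(-30.7), np.float64(17.6)), (np.float64(-30.4), np.float64(18.2))] 31.8833
```

The force pattern was: rollers at -42 mm, buffer at about -39.4 mm, a 14 N peak, then a drop and jump to -31.9 mm. After that it rose stiffly. I'll back off slowly to see whether the rack stays.

```bash
python3 - <<'E'
from h import *;from pose import *
x=lane(observe()['eef_pos'])
for d in (.001,.002,.003,.005,.008):
    move_l(L(x-d,.031),feed=.02);o=observe();print(round(lane(o['eef_pos'])*1e3,1),round(fx(o['ft_force']),1))
move_l(L(x-.04,.031),feed=.1)
o=observe();print(o['time_s'],fx(o['ft_force']))
snap('side','side5');snap('top','top5')
t=cv2.imread('pics/top5.png');b=cv2.imread('pics/side5.png')
cv2.imwrite('pics/c5.png',np.hstack([cv2.resize(t[150:240,310:382],(400,500),interpolation=2),cv2.resize(b[195:275,280:344],(400,500),interpolation=2)]))
E
```

```text
-31.9 5.5
-32.0 2.4
-32.6 0.1
-35.4 -0.4
-38.6 -0.5
33.8 0.5801250543530181
```

View pics/c5.png

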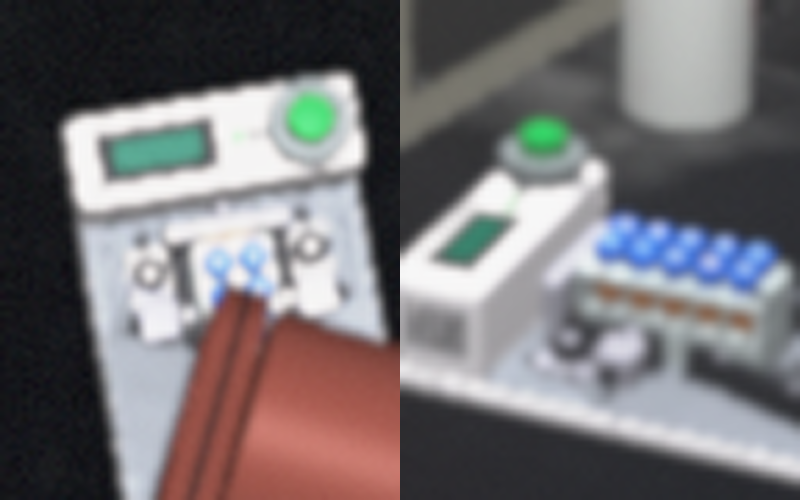

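The push force was gone within 1 mm of backing off, and the rack stays seated against the end plate (side view, about (385,247)). It's held, so next is the key.

```bash
python3 - <<'E'
from h import *;from pose import *
o=observe();p=o['eef_pos'];z0=None
move_l([p[0],p[1],.14],feed=.15)
K=[.6822,-.0773]
move_l(K+[.14],feed=.15);move_l(K+[.09],feed=.1)
f0=observe()['ft_force'][2]
print('touch',move_l(K+[.065],feed=.02,max_force=2.5),observe()['eef_pos'],observe()['ft_force'][2]-f0)
zc=observe()['eef_pos'][2];c=zc
for i in range(12):
    c-=.0008;move_l(K+[c],feed=.02);o=observe();f=o['ft_force'][2]-f0;print(round(o['eef_pos'][2]*1e3,1),round(f,1))
    if f>11:break
hold(.3);snap('side','side6')
move_l(K+[.14],feed=.1)
p=L(-.1,.2);move_l(p,feed=.25)
o=observe();print(o['time_s'],o['ft_force'],o['eef_pos'])
snap('side','side7');snap('top','top7')
t=cv2.imread('pics/top7.png');b=cv2.imread('pics/side7.png');e=cv2.imread('pics/side6.png')
cv2.imwrite('pics/c6.png',np.hstack([cv2.resize(i,(260,325),interpolation=2) for i in (t[150:240,310:382],e[195:275,280:344],b[195:275,280:344])]))
E
```

```text
touch True [ 0.68214099 -0.07730851  0.07471266] 2.5554123643123
74.1 3.0
74.0 5.7
73.9 10.9
73.9 13.7
40.775 [0.33097421 0.07947101 0.1647955 ] [ 0.47221157 -0.07187431  0.1997549 ]
```

View pics/c6.png

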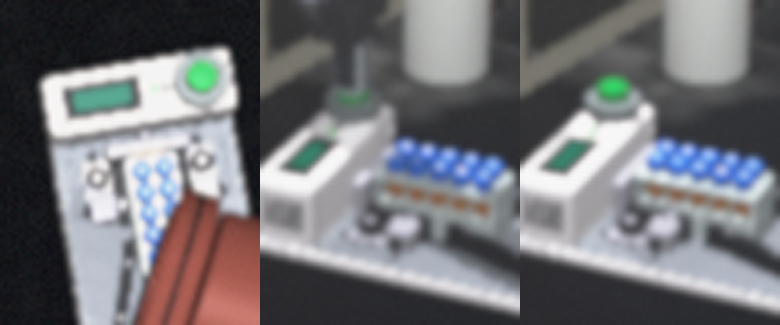

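```bash
python3 - <<'E'
from h import *
np.set_printoptions(precision=4,suppress=True)
for f in('top0','top5','top7'):
    d=np.load(f'pics/{f}.npy')
    print(f,[w('top',[(x,y)],d=d)[0] for x,y in((365,170),(366,171),(366,177),(361,175),(345,174),(330,180))])
d=np.load('pics/side7.npy')
a=cv2.imread('pics/side7.png');ys,xs=np.where((a[:,:,1]>150)&(a[:,:,2]<120)&(a[:,:,0]<150));k=(xs>285)&(xs<320)&(ys>205)&(ys<230)
print([w('side',[(x,y)],d=d)[0] for x,y in list(zip(xs[k],ys[k]))[::8]])
for y in range(208,228,1): print(y,a[y,303,::-1],w('side',[(303,y)],d=d)[0])
E
```

```text
top0 [array([ 0.6826, -0.0763,  0.0795]), array([ 0.6801, -0.0788,  0.0793]), array([ 0.667 , -0.0795,  0.0707]), array([ 0.672 , -0.0672,  0.0709]), array([ 0.6767, -0.0283,  0.0599]), array([0.6618, 0.0089, 0.0586])]
top5 [array([ 0.6822, -0.0762,  0.081 ]), array([ 0.6799, -0.0787,  0.0805]), array([ 0.6672, -0.0795,  0.07  ]), array([ 0.672 , -0.0672,  0.0707]), array([ 0.6768, -0.0283,  0.0592]), array([0.662 , 0.0089, 0.0575])]
top7 [array([ 0.6826, -0.0763,  0.0795]), array([ 0.68  , -0.0787,  0.0797]), array([ 0.667 , -0.0795,  0.0707]), array([ 0.6716, -0.0671,  0.0724]), array([ 0.6767, -0.0283,  0.06  ]), array([0.6618, 0.0089, 0.0586])]
[array([ 0.7349, -0.1454,  0.044 ]), array([ 0.679 , -0.0805,  0.0822]), array([ 0.6743, -0.0785,  0.0813]), array([ 0.6731, -0.0768,  0.0793])]
208 [102 101 101] [ 0.8013 -0.2501  0.0053]
209 [97 97 97] [ 0.7974 -0.2445  0.005 ]
210 [94 94 94] [ 0.7946 -0.2405  0.0038]
211 [90 90 90] [ 0.7895 -0.2332  0.0045]
212 [86 92 88] [ 0.7863 -0.2287  0.0037]
213 [ 82 120  89] [ 0.782  -0.2225  0.0038]
214 [ 70 166  95] [ 0.6855 -0.0852  0.0815]
215 [ 58 201 101] [ 0.6806 -0.0782  0.0826]
216 [ 54 209 102] [ 0.6784 -0.0749  0.0816]
217 [ 53 192  96] [ 0.6762 -0.0718  0.0804]
218 [ 60 161  89] [ 0.6765 -0.0723  0.0772]
219 [ 87 144 104] [ 0.6761 -0.0716  0.0745]
220 [125 154 139] [ 0.675  -0.0701  0.0724]
221 [145 160 157] [ 0.6713 -0.0649  0.0726]
222 [136 145 146] [ 0.6705 -0.0637  0.0703]
223 [123 127 129] [ 0.6699 -0.0628  0.0679]
224 [153 154 155] [ 0.6706 -0.0638  0.0642]
225 [220 219 219] [ 0.6688 -0.0611  0.0629]
226 [245 244 244] [ 0.6674 -0.0592  0.0611]
227 [247 247 247] [ 0.6637 -0.0538  0.0614]
```

Key top is about 79 mm and the bezel about 70.5 mm. The hard stop at 73.9 mm therefore means the full 5 mm of key travel, not the bezel. The rack is still seated and the arm is clear, so I'm handing in.

```bash
python3 -c "
from plant import *
print(job_done(),observe()['time_s'])"
```

```text
the job is handed in; nothing more can be done
the job is handed in; nothing more can be done
```

The blue-capped aluminium rack is in the reader's nest, and I pressed the green key to start the reading. The job was handed in at about 41 s of the 72 s allowed.

- **Placing:** I set the rack down nose first between the guide rails and released it. I then pushed it in with the shut fingers on its rear face.
- **Feeling for home:** The push rose from 4 N at the rollers to a peak of about 14 N, then dropped to 9.5 N as the rack snapped forward. My stop threshold was set to catch a bigger drop, so it missed the click. The push went on a little further and stopped at 18.2 N, below the 20 N limit.
- **Seating check:** When I backed off, the force was gone within about 1–2 mm and the rack stayed put. Pictures before and after the key press show it still seated.
- **Key:** I pressed it to a hard stop with 13.7 N, about 5 mm below its resting height and 3 mm above its bezel. It sprang back up afterwards. The display showed nothing I could read, so the key travel is my only evidence that the reading started.
- **Left alone:** I did not go near the red-capped rack, the yellow look-alike, the beaker or the timer. I did not measure their positions again at the end.

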